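Gate the pellet tote and gather its pellets in the corner

ROBOT

A 7-joint arm with a two-finger parallel gripper is mounted at the origin on a cart in front of the work surface, level with it; the furniture and walls round the work are solid. World frame = base frame: x ahead of the robot, y to its left, z up, the work surface at z = 0. Lengths are in m, angles in rad, forces in N, time in s.
With the tool pointing down it reaches from about 0.4 to 0.85 m from the base axis. Payload 10.4 kg.
Tool frame: the origin (TCP) lies at the centre of the arm's flange, where the gripper is bolted on; the fingertips stand 182 mm ahead of it and the grasp point (between the pads) lies 164 mm ahead of it (env.tips_ahead is the z of the fingertips in the tool frame, in m); z points along the fingers, y is the line along which they close (so a half turn about z gives the same grasp; the last joint's range is limited). The gripper opens to 87 mm and grips with 3 to 60 N. Pads are 19 mm wide; open, the fingers measure 117 mm over their backs; the gripper's body (75 mm by 190 mm) begins 51 mm behind the grasp point.
Start: joints at [-1.293, 0.332, -0.065, 1.46, 0.022, 1.35, -0.088], TCP at [0.185, 0.597, 0.405] pointing down, gripper open.
Joint ranges: [-2.6, 2.6], [-0.5, 2.12], [-1.47, 1.34], [0.16, 2.42], [-1.27, 4.41], [0.06, 2.06], [-2.6, 2.6]. Speed limits (rad/s): [2.22, 2.22, 2.79, 2.79, 3.14, 3.14, 3.14].

INTERFACE

Orientations are given as a 3x3 rotation matrix whose columns are the frame's x, y, z axes.
In Python, from station import env gives the robot as it stands.
- The arm moves only by the tool apply_moves, never from a script. Its argument "rows" is a list of rows, each an object of numbers: "x", "y", "z": the shift along the tool's x, y, z in mm; "ax", "ay", "az": the turn, a rotation vector about the tool's x, y, z in rad. In form: [{"x": .., "y": .., "z": .., "ax": .., "ay": .., "az": ..}, ...]. A call has 1 to 20 rows; each row shifts and turns the commanded pose from where the row before left it, along the tool's axes as they then stand; what a row does not reach is not made up. A row lasts 1/12 s, in which the tool goes at most 41.7 mm and 7.16 degrees, less where a joint would pass 70% of its speed; a pose out of reach is approached as far as the arm can. A call with a gripper value outside its range is refused whole. "gripper" is the opening, from 0 (shut) to 1 (fully open), set as the call begins (left out, the last holds). The fingers move at their own pace and stop on an object; "newtons" is the grip in N (left out, the last holds). Time passes only in rows, so rows that do not move let the fingers close. It gives the time, the measured TCP pose, the force, the opening and the grip force at its end, in the units of the state.
- env.get_obs(): the state, without advancing time (a new reading comes with each control period).
- env.snapshot(name): name is "scene" or "top" or "wrist"; returns a dict with "pixels" (480x640x3 uint8, red, green, blue), "z_map" (480x640 float32, m along the optical axis (not along the pixel's ray), 0 where there is no reading), "K" (3x3 intrinsics, pixels), "k1" (the pictures are not rectified: a ray, as slopes to the right and down, at radius r is drawn at 1 + k1 r^2 times it, then the intrinsics apply), "world_from_camera" (4x4, takes a point from camera to world coordinates). Camera axes: x right, y down, z forward; pixel columns grow to the right and rows downward; lengths in m; the calibration is good to about 2 mm. A picture is of the moment at which its call begins.
- env.job_done(): hands the job in; it is judged then, once.
Trained networks look in the newest picture that a camera, given by its name, has taken for a name from the list of things; names that differ only in an ending like _2 or _b are one class to them, and where a whole thing is asked for, a point or a joint stands for the part that bears it (a point fixed in the world has none). Each returns a list of dicts, best first, with "p" (0 to 1); they miss things now and then, are a little off and sometimes report something else, mostly with a low value. They report only what shows in the picture. A call takes as long as a camera call.
- env.find_in(query, camera): "extent" ([left, top, width, height] in pixels, round what is visible of it).
- env.masks_of(query, camera): "mask" (480x640 bool, what is visible of it) and "extent" ([left, top, width, height] in pixels, round what is visible of it).
The state is a dict: "time_s": time; "q": joint angles; "joint_vel": joint speeds; "joint_torque": joint torques, N m; "tcp_pos": TCP position; "ee_rot": TCP orientation; "ft_force": force on the tool from outside, world axes, zero at the start; "moment": the same for the moment, N m; "opening": finger opening in m; "grip_force": force on a finger pad.
Only numpy, scipy, OpenCV 4.12 (cv2) and the standard library are available. Lean on these libraries where they do the work, as an engineer would, in place of code of your own. Each camera call takes 0.05 s, during which the arm holds its last target. There are 200 camera calls.

TASK

Take the orange gate out of its grey stand and slide it fully down into the slot at the open corner of the blue tote, then let go of it. Then grip the tote by its black tab and raise that end until all four steel pellets have slid down against the gate corner, with none spilt, and stop there: the program finishes while still holding the tote tilted by its tab with the pellets at rest in that corner. Leave the beaker, petri dish, tape roll and mortar where they stand.

Things in the scene. Friction and masses are not known exactly. Their poses are not given: they have to be found in the camera images.
- tote: loose blue square tray, sizes in mm: outer side 148, walls 40 high and 4 thick, floor 4 thick, 0.45 kg. Origin: centre of its underside, z up. Its x axis is a diagonal of the square, from the corner with the black tab (x = -105) to the open corner with the gate slot; there the bare tip of the floor, on which it pivots as the tab is raised, is at x = +105. Other corners y = -105, +105. Pellets slide out if the gate is missing
- tote_slot (a point): centre of the bottom of the gate slot, on the tote's floor at x = 78.5, z = 4 mm of the tote; axes as the tote's. The slot runs upright, is 8 mm wide along the tote's x and 59 mm long along its y, between guide posts whose tops stand 44 mm above the tote's underside
- tote_tab (a point): the place to grip on the tote's black tab, at x = -130, z = 56 mm of the tote; axes as the tote's. The tab is an upright plate 12 mm thick (across the tote's y), 50 mm long along x (from x = -105 to -155 mm), its top 76 mm above the tote's underside; the tote can be swung by it
- gate: loose orange gate, 50 g, sizes in mm: plate 4 thick (its x), 54 wide (y), 52 high; grip head on top 12 thick (x), 44 wide (y), from 50 to 74 above its origin, which is the centre of its lower edge, z up. A half turn about z makes no difference. It starts upright in the stand, 22 deep with 1 mm of play. Seated in the tote, its origin is at tote_slot and its y is along the tote's y
- gate_stand: fixed grey block 56 x 86 x 30 mm with the pocket that the gate starts in; origin at the centre of its underside, long side along its y
- pellet_1: loose dark steel pellet, a slick disc 20 mm across and 8 mm thick, 18 g; origin at the centre of its underside, z up. Lies on the tote's floor; it begins to slide at a slope of about 10 degrees, and all four run fully down to the gate corner at 25 to 30 degrees
- pellet_2: loose dark steel pellet, a slick disc 20 mm across and 8 mm thick, 18 g; origin at the centre of its underside, z up. Lies on the tote's floor; it begins to slide at a slope of about 10 degrees, and all four run fully down to the gate corner at 25 to 30 degrees
- pellet_3: loose dark steel pellet, a slick disc 20 mm across and 8 mm thick, 18 g; origin at the centre of its underside, z up. Lies on the tote's floor; it begins to slide at a slope of about 10 degrees, and all four run fully down to the gate corner at 25 to 30 degrees
- pellet_4: loose dark steel pellet, a slick disc 20 mm across and 8 mm thick, 18 g; origin at the centre of its underside, z up. Lies on the tote's floor; it begins to slide at a slope of about 10 degrees, and all four run fully down to the gate corner at 25 to 30 degrees
- beaker: bystander: clear beaker, 73 mm across, 94 mm high; origin under its centre
- petri_dish: bystander: shallow clear dish, 91 mm across, 16 mm high; origin under its centre
- tape_roll: bystander: brown tape roll lying flat, 98 mm across, 22 mm high; origin under its centre
- mortar: bystander: white mortar bowl, 98 mm across, 45 mm high; origin under its centre

How it is judged:
By the outcome, as a careful person would: the job done as asked, in the order asked, and still so for the second after the job is handed in, while the arm keeps its last pose, push and grip.
It also fails if it takes over 51 s, if anything falls off the work surface, if the arm or the gripper's body presses on something with over 40 N, if the wrist force passes 120 N, or if a joint passes its speed limit or range.

## Working session

There is one attempt and no reset: what is moved stays moved. The work goes in short steps, Python scripts to look and compute and a tool call to move; the robot and the scene stay as the last step left them, time stands still between calls to the robot, and variables do not carry over. Pictures are saved under pics/ and viewed, at most 10 in all, crops included, and the job is handed in when it is done.

Besides the shell and the picture viewer there is one more tool, called in YAML: its name, and indented under it one key for each argument. apply_moves: Moves the arm, as the interface text tells. Its arguments: {"type":"object","properties":{"rows":{"type":"array","items":{"type":"object","properties":{"x":{"type":"number"},"y":{"type":"number"},"z":{"type":"number"},"ax":{"type":"number"},"ay":{"type":"number"},"az":{"type":"number"}}}},"gripper":{"type":"number"},"newtons":{"type":"number"}},"required":["rows"]}

```bash
mkdir -p pics; ls
cat > h.py <<'E'
import numpy as np, cv2
from station import env
def cloud(s):
    z=s["z_map"]; K=s["K"]; k=s["k1"]
    u,v=np.meshgrid(np.arange(640),np.arange(480))
    xd=(u-K[0,2])/K[0,0]; yd=(v-K[1,2])/K[1,1]
    x,y=xd.copy(),yd.copy()
    for _ in range(8):
        r=1+k*(x*x+y*y); x=xd/r; y=yd/r
    P=np.stack([x*z,y*z,z],-1); T=s["world_from_camera"]
    W=P@T[:3,:3].T+T[:3,3]; W[z==0]=np.nan
    return W
def save(s,n): cv2.imwrite(f"pics/{n}.png",s["pixels"][:,:,::-1])
E
python3 - <<'E'
from h import *
np.set_printoptions(precision=4,suppress=True)
o=env.get_obs(); print(o["time_s"],o["tcp_pos"],o["ee_rot"],o["q"],o["opening"])
s=env.snapshot("top"); save(s,"top1"); W=cloud(s); np.save("W.npy",W)
print(s["world_from_camera"],s["K"],s["k1"])
for n in ["tote","tote_tab","tote_slot","gate","gate_stand","pellet_1","beaker","petri_dish","tape_roll","mortar"]:
    for d in env.masks_of(n,"top")[:4]:
        p=W[d["mask"]]; p=p[~np.isnan(p[:,0])]
        print(n,round(d["p"],2),d["extent"],np.median(p,0) if len(p) else None, p.min(0) if len(p) else 0,p.max(0) if len(p) else 0)
E
```

```text
pics
0.0 [0.1851 0.5968 0.404 ] [[-0.9551  0.2962 -0.0003]
 [ 0.2962  0.9551 -0.0014]
 [-0.0001 -0.0014 -1.    ]] [-1.2926  0.3329 -0.0647  1.4609  0.0216  1.3499 -0.0885] 0.08715604009316195
[[ 0.0219 -0.9969  0.0752  0.4657]
 [-0.9997 -0.0223 -0.0042 -0.0605]
 [ 0.0058 -0.0751 -0.9972  1.7056]
 [ 0.      0.      0.      1.    ]] [[619.7793   0.     314.3428]
 [  0.     619.7793 236.252 ]
 [  0.       0.       1.    ]] -0.005847624504638539
tote 0.65 [252.4, 220.6, 89.3, 72.3] [0.5385 0.0005 0.0054] [ 0.4372 -0.1408 -0.0116] [0.6347 0.0992 0.0826]
tote_tab 0.59 [253.1, 219.5, 91.7, 76.2] [0.537  0.0019 0.0055] [ 0.4381 -0.1432 -0.0105] [0.6316 0.0992 0.0826]
tote_slot 0.98 [254.3, 220.5, 88.4, 74.1] [0.5373 0.0018 0.0054] [ 0.4408 -0.1408 -0.0105] [0.6304 0.0959 0.0826]
gate 0.41 [177.7, 258.5, 12.3, 18.3] [0.5009 0.2712 0.0773] [0.4792 0.2609 0.0224] [0.5251 0.2924 0.0894]
gate 0.39 [167.5, 177.8, 34.9, 33.4] [0.7053 0.2948 0.0022] [ 0.6585  0.2469 -0.0129] [0.7499 0.3437 0.0264]
gate_stand 0.84 [169.5, 246.1, 32.6, 36.9] [0.5018 0.2642 0.0295] [ 0.4555  0.233  -0.0073] [0.5497 0.3
[... 224 characters left out ...]
 0.018  0.0208]
pellet_1 0.48 [281.3, 253.1, 2.8, 8.7] [0.5375 0.0194 0.0119] [0.529  0.0109 0.0026] [0.5458 0.028  0.0209]
beaker 0.61 [237.4, 164.7, 28.5, 30.6] [0.7494 0.112  0.0131] [ 0.7062  0.0734 -0.0091] [0.7889 0.1436 0.1024]
petri_dish 0.58 [168.5, 178.3, 32.2, 33.3] [0.7058 0.2948 0.0023] [ 0.6583  0.2469 -0.0129] [0.7544 0.3392 0.0264]
tape_roll 0.55 [411.5, 294.5, 36.0, 34.9] [ 0.3926 -0.3906  0.0207] [ 0.346  -0.4414 -0.0096] [ 0.4401 -0.338   0.0354]
tape_roll 0.35 [253.6, 221.6, 86.7, 70.0] [0.5364 0.0008 0.0053] [ 0.4381 -0.1408 -0.0105] [0.6295 0.0961 0.0826]
mortar 0.85 [411.8, 203.9, 33.0, 33.9] [ 0.6448 -0.3785  0.0251] [ 0.5955 -0.4228 -0.005 ] [ 0.694  -0.3287  0.0554]
```

Run:
```python
from h import *
im=cv2.imread("pics/top1.png")[150:330,140:460]
cv2.imwrite("pics/top1c.png",cv2.resize(im,(800,450),interpolation=cv2.INTER_CUBIC))
s=env.snapshot("scene"); save(s,"scene1")
W=np.load("W.npy")
# tall things map
h=W[...,2]
for t in (0.05,0.15):
    m=(h>t).astype(np.uint8); n,l,st,c=cv2.connectedComponentsWithStats(m)
    for i in range(1,n):
        if st[i,4]>15:
            p=W[l==i]; print(t,st[i],np.round(np.nanmin(p,0),3),np.round(np.nanmax(p,0),3))
```

```text
0.05 [    0     0   640   265 90107] [ 0.499 -0.913  0.05 ] [1.043 0.771 1.058]
0.05 [415 131   9   9  59] [ 0.861 -0.354  0.05 ] [ 0.882 -0.334  0.077]
0.05 [375 133   9   9  56] [ 0.852 -0.246  0.05 ] [ 0.871 -0.226  0.08 ]
0.05 [402 132   9   9  57] [ 0.855 -0.319  0.052] [ 0.876 -0.299  0.078]
0.05 [608 136  13   7  30] [ 0.864 -0.89   0.05 ] [ 0.88  -0.857  0.068]
0.05 [235 163  28  29 245] [0.706 0.073 0.05 ] [0.778 0.145 0.103]
0.05 [411 170   4   6  17] [ 0.762 -0.333  0.052] [ 0.775 -0.323  0.061]
0.05 [325 236  19  10  95] [ 0.567 -0.143  0.051] [ 0.592 -0.096  0.083]
0.05 [180 257  11  19 104] [0.479 0.261 0.05 ] [0.528 0.281 0.089]
0.05 [   0  383  159   97 6799] [0.125 0.191 0.222] [0.229 0.645 0.695]
0.05 [ 217  432  102   48 2847] [ 0.007 -0.087  0.05 ] [0.103 0.105 0.538]
0.15 [    0     0   640   197 82056] [ 0.673 -0.638  0.152] [1.043 0.568 1.058]
0.15 [   0  161   49   80 3192] [0.553 0.606 0.15 ] [0.714 0.709 0.391]
0.15 [ 43 240  24  23 309] [0.503 0.552 0.15 ] [0.559 0.61  0.173]
0.15 [   0  383  159   97 6799] [0.125 0.191 0.222] [0.229 0.645 0.695]
0.15 [ 217  441  102   39 2430] [ 0.023 -0.087  0.15 ] [0.103 0.105 0.538]
```

View pics/top1c.png

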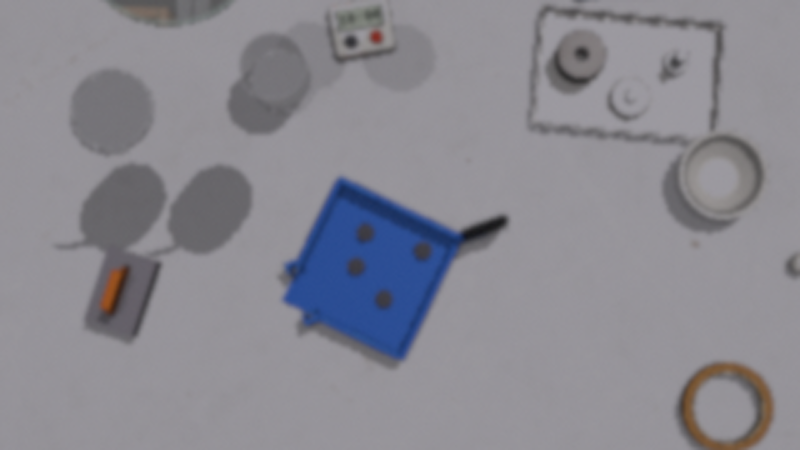

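View pics/scene1.png

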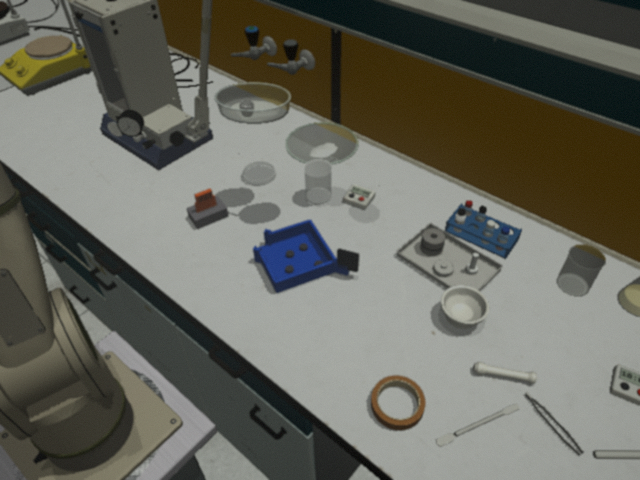

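```bash
cat >> h.py <<'E'
def rect(p):
    (c,wh,a)=cv2.minAreaRect((p[:,:2]*1000).astype(np.float32)); return np.round(c,1),np.round(wh,1),round(a,1)
E
python3 - <<'E'
from h import *
W=np.load("W.npy"); im=cv2.imread("pics/top1.png").astype(int)
b,g,r=im[...,0],im[...,1],im[...,2]; z=W[...,2]; x=W[...,0];y=W[...,1]
near=(x>.4)&(x<.7)&(y>-.2)&(y<.32)
blue=near&(b>r+40); print("tote all",blue.sum(),rect(W[blue&(z<.06)]),cv2.boxPoints(cv2.minAreaRect((W[blue&(z<.06)][:,:2]*1000).astype(np.float32))).tolist())
rim=blue&(z>.03)&(z<.06); print("rim",rim.sum(),cv2.boxPoints(cv2.minAreaRect((W[rim][:,:2]*1000).astype(np.float32))).tolist())
tab=near&(y<-.08)&(z>.065); print("tab",tab.sum(),rect(W[tab]),W[tab].mean(0))
tall=near&(y<.15)&(y>.04)&(z>.03);print("post",rect(W[tall]))
org=near&(r>b+40)&(y>.2); print("gate",org.sum(),rect(W[org&(z>.07)]),W[org].mean(0),W[org][:,2].max())
st=near&(y>.22)&(z>.018)&(z<.045); print("stand",rect(W[st]))
o=env.get_obs(); s=env.snapshot("wrist"); save(s,"w0"); T=np.linalg.inv(np.block([[o["ee_rot"],o["tcp_pos"][:,None]],[np.zeros((1,3)),1]]))@s["world_from_camera"]; print(np.round(T,3), s["K"][0])
E
```

```text
tote all 3033 (array([533.6,   7.6]), array([158.8, 161.9]), 64.7) [[426.4280700683594, -29.55624771118164], [572.806884765625, -98.8302001953125], [640.7281494140625, 44.69040298461914], [494.349365234375, 113.96435546875]]
rim 557 [[426.427978515625, -29.55622100830078], [570.9934692382812, -97.97199249267578], [638.7169189453125, 45.130531311035156], [494.15142822265625, 113.54630279541016]]
tab 87 (array([ 579.1, -119.4]), array([12.2, 49.7]), 19.3) [ 0.57904999 -0.11973476  0.07418719]
post (array([547.8,  67.3]), array([158.6,  52.3]), 0.5)
gate 97 (array([503.1, 271.2]), array([13.9, 43. ]), 73.3) [0.50417278 0.2716533  0.07684597] 0.08937188313738842
stand (array([575.1, 274.6]), array([239.6,  80.1]), 2.1)
[[ 0.    -0.971 -0.239  0.065]
 [ 1.     0.    -0.     0.001]
 [ 0.    -0.239  0.971  0.02 ]
 [ 0.     0.     0.     1.   ]] [409.31277365   0.         321.91684263]
```

apply_moves:
  rows:
    - {"x": -33.3,"y": -18.1,"z": 4}
    - {"x": -33.3,"y": -18.1,"z": 4}
    - {"x": -33.3,"y": -18.1,"z": 4}
    - {"x": -33.3,"y": -18.1,"z": 4}
    - {"x": -33.3,"y": -18.1,"z": 4}
    - {"x": -33.3,"y": -18.1,"z": 4}
    - {"x": -33.3,"y": -18.1,"z": 4}
    - {"x": -33.3,"y": -18.1,"z": 4}
    - {"x": -33.3,"y": -18.1,"z": 4}
    - {"x": -33.3,"y": -18.1,"z": 4}
    - {"x": -33.3,"y": -18.1,"z": 4}
    - {"x": -33.3,"y": -18.1,"z": 4}
    - {}
    - {}
    - {}
  gripper: 1

```text
validation failed for argument at $.ro...
```

```bash
cat >> h.py <<'E'
def rel(px,py,pz=None,z=None):
    "shift in tool mm to put grasp axis over px,py (and TCP to z)"
    o=env.get_obs(); t=np.array([px,py,o["tcp_pos"][2] if z is None else z]); return np.round(1000*o["ee_rot"].T@(t-o["tcp_pos"]),1)
E
python3 - <<'E'
from h import *
o=env.get_obs(); print(o["time_s"],o["tcp_pos"],o["ee_rot"],o["ft_force"],o["q"])
s=env.snapshot("wrist"); save(s,"w1"); W=cloud(s)
im=s["pixels"].astype(int); r,g,b=im[...,0],im[...,1],im[...,2]; z=W[...,2]
org=(r>b+50); print(org.sum(),[np.nanpercentile(z[org],q) for q in (5,50,90,99)])
top=org&(z>.07); print("gate",rect(W[top]),np.nanmean(W[top],0))
for d in env.find_in("gate","wrist")[:2]: print(d["p"],d["extent"])
c=np.nanmean(W[top],0); print(rel(c[0],c[1],z=.238))
E
```

```text
0.65 [0.18514508 0.59695505 0.404792  ] [[-9.55114421e-01  2.96237140e-01  1.70139168e-05]
 [ 2.96237139e-01  9.55114410e-01  1.48741901e-04]
 [ 2.78126381e-05  1.47105688e-04 -9.99999989e-01]] [-0.85041973 -0.71674618 -0.34474765] [-1.29263945  0.33217161 -0.06468641  1.46010257  0.02159033  1.34986424
 -0.08848199]
392 [np.float64(0.3118895769878524), np.float64(0.31357172792321264), np.float64(0.3144442310751576), np.float64(0.3150138154168999)]
gate (array([157. , 606.8]), array([98.2, 10.3]), 72.6) [0.15843061 0.61212569 0.31347565]
[ 30.    6.6 166.8]
```

View pics/w1.png

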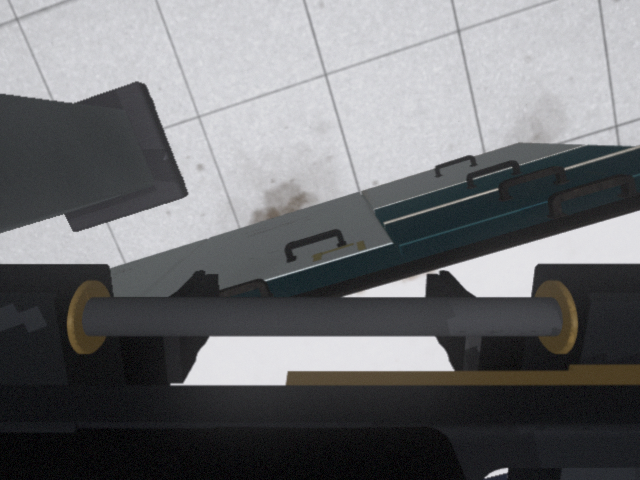

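apply_moves:
  rows:
    - {"x": -33.3,"y": -18.1,"z": 4}
    - {"x": -33.3,"y": -18.1,"z": 4}
    - {"x": -33.3,"y": -18.1,"z": 4}
    - {"x": -33.3,"y": -18.1,"z": 4}
    - {"x": -33.3,"y": -18.1,"z": 4}
    - {"x": -33.3,"y": -18.1,"z": 4}
    - {"x": -33.3,"y": -18.1,"z": 4}
    - {"x": -33.3,"y": -18.1,"z": 4}
    - {"x": -33.3,"y": -18.1,"z": 4}
    - {"x": -33.3,"y": -18.1,"z": 4}
    - {"x": -33.3,"y": -18.1,"z": 4}
    - {"x": -33.3,"y": -18.1,"z": 4}
    - {"x": 0}
    - {"x": 0}
    - {"x": 0}
  gripper: 1.0
  newtons: 30

```text
validation failed for argument at $.ro...
```

apply_moves:
  rows:
    - {"x": -33.3,"y": -18.1,"z": 4,"ax": 0,"ay": 0,"az": 0}
    - {"x": -33.3,"y": -18.1,"z": 4,"ax": 0,"ay": 0,"az": 0}
    - {"x": -33.3,"y": -18.1,"z": 4,"ax": 0,"ay": 0,"az": 0}
    - {"x": -33.3,"y": -18.1,"z": 4,"ax": 0,"ay": 0,"az": 0}
    - {"x": -33.3,"y": -18.1,"z": 4,"ax": 0,"ay": 0,"az": 0}
    - {"x": -33.3,"y": -18.1,"z": 4,"ax": 0,"ay": 0,"az": 0}
    - {"x": -33.3,"y": -18.1,"z": 4,"ax": 0,"ay": 0,"az": 0}
    - {"x": -33.3,"y": -18.1,"z": 4,"ax": 0,"ay": 0,"az": 0}
    - {"x": -33.3,"y": -18.1,"z": 4,"ax": 0,"ay": 0,"az": 0}
    - {"x": -33.3,"y": -18.1,"z": 4,"ax": 0,"ay": 0,"az": 0}
    - {"x": -33.3,"y": -18.1,"z": 4,"ax": 0,"ay": 0,"az": 0}
    - {"x": -33.3,"y": -18.1,"z": 4,"ax": 0,"ay": 0,"az": 0}
    - {"x": 0,"y": 0,"z": 0,"ax": 0,"ay": 0,"az": 0}
    - {"x": 0,"y": 0,"z": 0,"ax": 0,"ay": 0,"az": 0}
  gripper: 1.0
  newtons: 30

```text
time_s: 1.92
tcp_pos: [0.5038, 0.2689, 0.3565]
ee_rot: [[-0.954, 0.301, 0.0], [0.301, 0.954, -0.001], [-0.0, -0.001, -1.0]]
ft_force: [-0.8, 1.1, -0.2]
opening: 0.087
grip_force: 0.0
```

```bash
cat > look.py <<'E'
from h import *
import sys
o=env.get_obs(); print(o["time_s"],o["tcp_pos"],o["ft_force"],o["q"])
s=env.snapshot("wrist"); save(s,sys.argv[1]); W=cloud(s); np.save("Ww.npy",W)
im=s["pixels"].astype(int); r,g,b=im[...,0],im[...,1],im[...,2]; z=W[...,2]
org=(r>b+50)&(r>g+30); print(org.sum(),[np.round(np.nanpercentile(z[org],q),4) for q in (5,50,90,99)])
top=org&(z>.07)&(z<.1); print("gate",rect(W[top]),np.nanmean(W[top],0))
for d in env.find_in("gate","wrist")[:2]: print(d["p"],d["extent"])
E
python3 look.py w2
```

```text
1.9167 [0.50380605 0.26894764 0.35650025] [-0.80650849  1.11768387 -0.1760722 ] [-0.75222965  0.24337155  0.21243108  1.68439629 -0.05342032  1.21994025
  0.73787051]
1128 [np.float64(0.0802), np.float64(0.082), np.float64(0.083), np.float64(0.0839)]
gate (array([503.5, 273.7]), array([11., 43.]), 72.9) [0.50273002 0.27394237 0.08198665]
0.73 [315.7, 185.5, 27.1, 83.3]
```

View pics/w2.png

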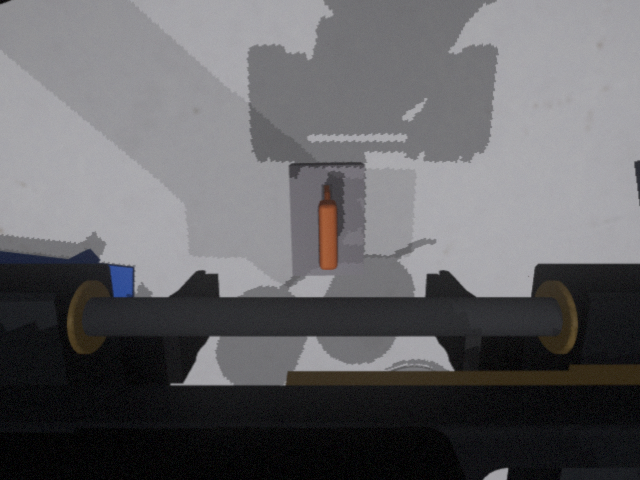

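apply_moves:
  rows:
    - {"x": 0.8,"y": 2,"z": 30,"ax": 0,"ay": 0,"az": 0}
    - {"x": 0.7,"y": 1.7,"z": 30,"ax": 0,"ay": 0,"az": 0}
    - {"x": 0,"y": 0,"z": 25,"ax": 0,"ay": 0,"az": 0}
    - {"x": 0,"y": 0,"z": 20,"ax": 0,"ay": 0,"az": 0}
    - {"x": 0,"y": 0,"z": 15,"ax": 0,"ay": 0,"az": 0}
    - {"x": 0,"y": 0,"z": 0,"ax": 0,"ay": 0,"az": 0}
    - {"x": 0,"y": 0,"z": 0,"ax": 0,"ay": 0,"az": 0}

```text
time_s: 2.6
tcp_pos: [0.5013, 0.2763, 0.2367]
ee_rot: [[-0.956, 0.294, -0.001], [0.294, 0.956, -0.0], [0.001, -0.0, -1.0]]
ft_force: [0.5, -0.4, 0.4]
opening: 0.0872
grip_force: 0.0
```

apply_moves:
  rows:
    - {"x": 0,"y": 0,"z": 0,"ax": 0,"ay": 0,"az": 0}
    - {"x": 0,"y": 0,"z": 0,"ax": 0,"ay": 0,"az": 0}
    - {"x": 0,"y": 0,"z": 0,"ax": 0,"ay": 0,"az": 0}
    - {"x": 0,"y": 0,"z": 0,"ax": 0,"ay": 0,"az": 0}
    - {"x": 0,"y": 0,"z": 0,"ax": 0,"ay": 0,"az": 0}
    - {"x": 0,"y": 0,"z": 0,"ax": 0,"ay": 0,"az": 0}
    - {"x": 0,"y": 0,"z": 0,"ax": 0,"ay": 0,"az": 0}
    - {"x": 0,"y": 0,"z": 0,"ax": 0,"ay": 0,"az": 0}
    - {"x": 0,"y": 0,"z": 0,"ax": 0,"ay": 0,"az": 0}
  gripper: 0
  newtons: 20

```text
time_s: 3.35
tcp_pos: [0.5021, 0.2751, 0.2367]
ee_rot: [[-0.955, 0.296, -0.0], [0.296, 0.955, 0.0], [0.0, 0.0, -1.0]]
ft_force: [-0.2, -1.0, -0.8]
opening: 0.0351
grip_force: 0.0
```

apply_moves:
  rows:
    - {"x": 0,"y": -1,"z": 0,"ax": 0,"ay": 0,"az": 0}
    - {"x": 0,"y": 0,"z": 0,"ax": 0,"ay": 0,"az": 0}
    - {"x": 0,"y": 0,"z": 0,"ax": 0,"ay": 0,"az": 0}
    - {"x": 0,"y": 0,"z": 0,"ax": 0,"ay": 0,"az": 0}
    - {"x": 0,"y": 0,"z": 0,"ax": 0,"ay": 0,"az": 0}
    - {"x": 0,"y": 0,"z": 0,"ax": 0,"ay": 0,"az": 0}

```text
time_s: 3.85
tcp_pos: [0.5018, 0.2741, 0.2367]
ee_rot: [[-0.955, 0.296, -0.0], [0.296, 0.955, 0.0], [0.0, -0.0, -1.0]]
ft_force: [-0.1, -1.0, -0.0]
opening: 0.0117
grip_force: 20.0
```

apply_moves:
  rows:
    - {"x": 0,"y": 0,"z": -12,"ax": 0,"ay": 0,"az": 0}
    - {"x": 0,"y": 0,"z": -22,"ax": 0,"ay": 0,"az": 0}
    - {"x": 0,"y": 0,"z": -33,"ax": 0,"ay": 0,"az": 0}
    - {"x": 0,"y": 0,"z": -33,"ax": 0,"ay": 0,"az": -0.08}
    - {"x": 0,"y": 0,"z": 0,"ax": 0,"ay": 0,"az": -0.11}
    - {"x": 0,"y": 0,"z": 0,"ax": 0,"ay": 0,"az": -0.12}
    - {"x": 0,"y": 0,"z": 0,"ax": 0,"ay": 0,"az": -0.12}
    - {"x": 0,"y": 0,"z": 0,"ax": 0,"ay": 0,"az": -0.12}
    - {"x": 0,"y": 0,"z": 0,"ax": 0,"ay": 0,"az": -0.09}
    - {"x": -1,"y": -20,"z": 0,"ax": 0,"ay": 0,"az": 0}
    - {"x": -1,"y": -28,"z": 0,"ax": 0,"ay": 0,"az": 0}
    - {"x": 0,"y": -30,"z": 0,"ax": 0,"ay": 0,"az": 0}
    - {"x": 0,"y": -30,"z": 0,"ax": 0,"ay": 0,"az": 0}
    - {"x": 0,"y": -30,"z": 0,"ax": 0,"ay": 0,"az": 0}
    - {"x": 0,"y": -28,"z": 0,"ax": 0,"ay": 0,"az": 0}
    - {"x": 0,"y": -22,"z": 0,"ax": 0,"ay": 0,"az": 0}
    - {"x": 0,"y": 0,"z": 0,"ax": 0,"ay": 0,"az": 0}
    - {"x": 0,"y": 0,"z": 0,"ax": 0,"ay": 0,"az": 0}
    - {"x": 0,"y": 0,"z": 0,"ax": 0,"ay": 0,"az": 0}
    - {"x": 0,"y": 0,"z": 0,"ax": 0,"ay": 0,"az": 0}

```text
time_s: 5.52
tcp_pos: [0.566, 0.0989, 0.3371]
ee_rot: [[-0.942, -0.335, 0.0], [-0.335, 0.942, 0.001], [-0.0, 0.001, -1.0]]
ft_force: [-0.2, 0.5, -0.9]
opening: 0.0117
grip_force: 20.0
```

```bash
python3 look.py w3
python3 - <<'E'
from h import *
print(env.get_obs()["ee_rot"].round(4))
for n in("tote_slot","tote"):
  for d in env.find_in(n,"wrist")[:2]: print(d["p"],d["extent"])
E
```

```text
5.5167 [0.56598589 0.09888722 0.33705872] [-0.22972538  0.50073091 -0.94283283] [-0.45703901  0.26755774  0.24141389  1.69989156 -0.06910675  1.1821501
  1.71422047]
2226 [np.float64(0.1699), np.float64(0.1822), np.float64(0.1832), np.float64(0.2405)]
gate (array([0., 0.]), array([0., 0.]), 0.0) [nan nan nan]
0.94 [301.1, 218.0, 38.4, 150.9]
[[-9.424e-01 -3.345e-01 -0.000e+00]
 [-3.345e-01  9.424e-01  4.000e-04]
 [-1.000e-04  4.000e-04 -1.000e+00]]
0.88 [0.0, 0.0, 355.9, 265.0]
0.75 [0.0, 1.0, 353.7, 264.1]look.py:7: RuntimeWarning: Mean of empty slice
  top=org&(z>.07)&(z<.1); print("gate",rect(W[top]),np.nanmean(W[top],0))
```

View pics/w3.png

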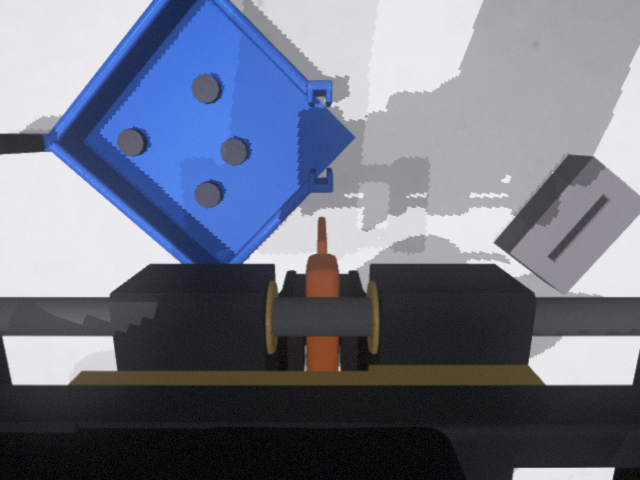

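Run:
```python
from h import *
im=cv2.imread("pics/w3.png"); W=np.load("Ww.npy"); o=env.get_obs(); R=o["ee_rot"]; t=o["tcp_pos"]
T=(W-t)@R*1000   # tool coords mm
z=W[...,2]; I=im.astype(int); blue=(I[...,0]>I[...,2]+50)
for r0,r1 in((72,112),(160,200)):
    m=np.zeros(z.shape,bool); m[r0:r1,304:340]=1; m&=blue&(z>.036)
    p=T[m]; print(m.sum(),np.median(z[m]),"x",p[:,0].min(),p[:,0].max(),"y",np.percentile(p[:,1],[0,2,50,98,100]).round(1), W[m].min(0),W[m].max(0))
    # per row profile
    for r in range(r0,r1,3):
        k=np.where(m[r])[0]
        if len(k): print(r,k.min(),k.max(),len(k),np.round(T[r,k,1],1)[[0,-1]],np.round(T[r,k[0],0],1))
fl=blue&(z<.012)&(z>-.005); k=np.where(fl); i=np.argmax(np.where(fl,T[...,1],-1e9)); print("tip",np.unravel_index(i,z.shape),T.reshape(-1,3)[i],W.reshape(-1,3)[i])
tote=blue&(z<.06); rim=blue&(z>.034)&(z<.046); 
print("rim",cv2.boxPoints(cv2.minAreaRect((W[rim][:,:2]*1000).astype(np.float32))).round(1).tolist())
g=(I[...,2]>I[...,0]+50); gp=T[g]; gz=gp[:,2]
for a,b in((130,165),(165,240)):
    q=gp[(gz>a)&(gz<b)]; print("gate",len(q),q.min(0).round(1),q.max(0).round(1),np.median(q,0).round(1))
low=g&(T[...,2]>190); print("gate low",low.sum(),T[low].min(0) if low.any() else 0,T[low].max(0) if low.any() else 0)
cv2.imwrite("pics/w3c.png",cv2.resize(im[60:240,250:410],(800,900)[::1] and (533,600),interpolation=cv2.INTER_NEAREST))
```

```text
482 0.044093337221976864 x 85.4137167119044 101.25198781978176 y [-10.2 -10.   -1.7   7.2   7.2] [0.47074466 0.0551124  0.03612589] [0.48803249 0.07634481 0.04653205]
78 304 305 2 [-10.   -9.4] 100.4
81 304 331 28 [-10.    7.2] 98.6
84 304 331 28 [-10.    7.1] 96.9
87 304 331 28 [-10.1   7.1] 95.2
90 304 331 28 [-10.1   7.2] 93.3
93 304 331 16 [-10.1   7.2] 91.5
96 307 331 12 [-8.   7.2] 89.2
99 307 331 12 [-8.1  7.2] 87.5
102 307 330 11 [-8.1  6.5] 85.7
424 0.043894519301904966 x 23.533582192924154 41.42827145240836 y [-10.8 -10.7  -2.5   8.2   8.2] [0.5246245  0.0768271  0.03612687] [0.54748754 0.09625975 0.0460066 ]
172 309 331 10 [-7.2  7.5] 41.1
175 309 332 12 [-7.1  8.2] 39.4
178 309 332 12 [-7.1  8.2] 37.5
181 305 332 16 [-10.    8.2] 35.1
184 304 332 28 [-10.7   8.2] 33.1
187 304 332 29 [-10.6   8.2] 31.3
190 304 332 29 [-10.7   8.2] 29.0
193 304 308 5 [-10.7  -8. ] 27.0
196 304 305 2 [-10.7 -10.1] 25.1
tip (np.int64(136), np.int64(354)) [ 64.69267842  25.49394133 334.90213862] [0.49658206 0.10081449 0.00189584]
rim [[425.0, -40.79999923706055], [574.0, -101.30000305175781], [637.4000244140625, 54.900001525878906], [488.3999938964844, 115.4000015258789]]
gate 2066 [-20.6  -4.5 152.4] [ 19.9   7.4 164.6] [ -6.1   1.4 154.6]
gate 118 [ 19.   -1.6 165.1] [ 24.4   5.5 177.9] [ 21.4   1.4 176.3]
gate low 0 0 0
```

View pics/w3c.png

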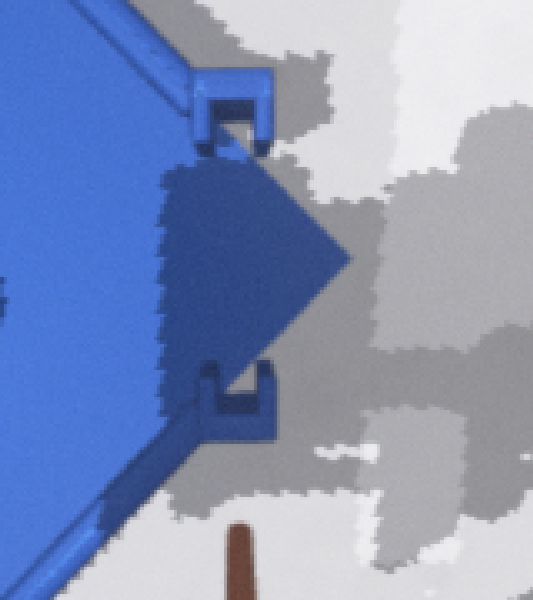

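apply_moves:
  rows:
    - {"x": 10,"y": 0,"z": 0,"ax": 0,"ay": 0,"az": -0.017}
    - {"x": 18,"y": 0,"z": 0,"ax": 0,"ay": 0,"az": 0}
    - {"x": 18,"y": 0,"z": 0,"ax": 0,"ay": 0,"az": 0}
    - {"x": 14,"y": -0.2,"z": 0,"ax": 0,"ay": 0,"az": 0}
    - {"x": 6,"y": 0,"z": 10,"ax": 0,"ay": 0,"az": 0}
    - {"x": 0,"y": 0,"z": 15,"ax": 0,"ay": 0,"az": 0}
    - {"x": 0,"y": 0,"z": 15,"ax": 0,"ay": 0,"az": 0}
    - {"x": 0,"y": 0,"z": 12,"ax": 0,"ay": 0,"az": 0}
    - {"x": 0,"y": 0,"z": 5,"ax": 0,"ay": 0,"az": 0}
    - {"x": 0,"y": 0,"z": 0,"ax": 0,"ay": 0,"az": 0}
    - {"x": 0,"y": 0,"z": 0,"ax": 0,"ay": 0,"az": 0}
    - {"x": 0,"y": 0,"z": 0,"ax": 0,"ay": 0,"az": 0}
    - {"x": 0,"y": 0,"z": 0,"ax": 0,"ay": 0,"az": 0}
    - {"x": 0,"y": 0,"z": 0,"ax": 0,"ay": 0,"az": 0}

```text
time_s: 6.88
tcp_pos: [0.5047, 0.0745, 0.2804]
ee_rot: [[-0.937, -0.349, 0.001], [-0.349, 0.937, 0.0], [-0.001, 0.0, -1.0]]
ft_force: [0.6, 0.3, -1.1]
opening: 0.012
grip_force: 20.0
```

```bash
python3 look.py w4 2>/dev/null
python3 - <<'E'
from h import *
im=cv2.imread("pics/w4.png"); cv2.imwrite("pics/w4c.png",cv2.resize(im[130:330,190:450],(780,600),interpolation=cv2.INTER_NEAREST))
E
```

```text
6.8833 [0.50465267 0.0745098  0.28036231] [ 0.6445184   0.31220844 -1.06357733] [-0.45217675  0.18940396  0.23802719  1.92206856 -0.05185618  1.03484763
  1.73518854]
2485 [np.float64(0.1038), np.float64(0.1254), np.float64(0.1265), np.float64(0.1835)]
gate (array([481.7,  66.5]), array([0.8, 2.1]), 18.1) [0.4816363  0.06647522 0.08864385]
0.77 [303.3, 217.7, 36.0, 154.4]
```

View pics/w4c.png

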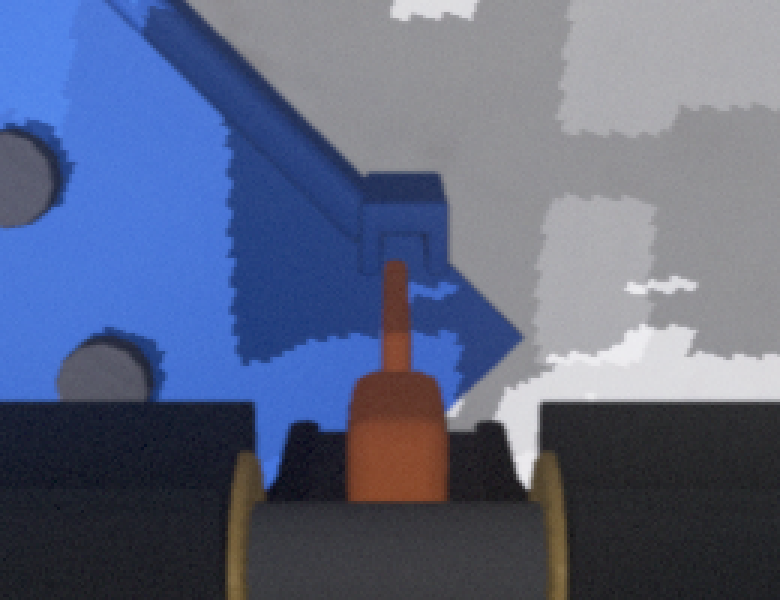

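apply_moves:
  rows:
    - {"x": 1,"y": 1.3,"z": 0,"ax": 0,"ay": 0,"az": 0}
    - {"x": 0,"y": 0,"z": 0,"ax": 0,"ay": 0,"az": 0}
    - {"x": 0,"y": 0,"z": 4,"ax": 0,"ay": 0,"az": 0}
    - {"x": 0,"y": 0,"z": 5,"ax": 0,"ay": 0,"az": 0}
    - {"x": 0,"y": 0,"z": 5,"ax": 0,"ay": 0,"az": 0}
    - {"x": 0,"y": 0,"z": 4,"ax": 0,"ay": 0,"az": 0}
    - {"x": 0,"y": 0,"z": 2,"ax": 0,"ay": 0,"az": 0}
    - {"x": 0,"y": 0,"z": 0,"ax": 0,"ay": 0,"az": 0}
    - {"x": 0,"y": 0,"z": 0,"ax": 0,"ay": 0,"az": 0}
    - {"x": 0,"y": 0,"z": 0,"ax": 0,"ay": 0,"az": 0}
    - {"x": 0,"y": 0,"z": 0,"ax": 0,"ay": 0,"az": 0}

```text
time_s: 7.9
tcp_pos: [0.5032, 0.0753, 0.26]
ee_rot: [[-0.937, -0.349, 0.0], [-0.349, 0.937, 0.0], [-0.0, -0.0, -1.0]]
ft_force: [0.1, 0.1, 0.7]
opening: 0.0114
grip_force: 20.0
```

apply_moves:
  rows:
    - {"x": 0,"y": 0,"z": 4,"ax": 0,"ay": 0,"az": 0}
    - {"x": 0,"y": 0,"z": 5,"ax": 0,"ay": 0,"az": 0}
    - {"x": 0,"y": 0,"z": 5,"ax": 0,"ay": 0,"az": 0}
    - {"x": 0,"y": 0,"z": 5,"ax": 0,"ay": 0,"az": 0}
    - {"x": 0,"y": 0,"z": 3,"ax": 0,"ay": 0,"az": 0}
    - {"x": 0,"y": 0,"z": 2,"ax": 0,"ay": 0,"az": 0}
    - {"x": 0,"y": 0,"z": 1,"ax": 0,"ay": 0,"az": 0}
    - {"x": 0,"y": 0,"z": 1,"ax": 0,"ay": 0,"az": 0}
    - {"x": 0,"y": 0,"z": 0,"ax": 0,"ay": 0,"az": 0}
    - {"x": 0,"y": 0,"z": 0,"ax": 0,"ay": 0,"az": 0}
    - {"x": 0,"y": 0,"z": 0,"ax": 0,"ay": 0,"az": 0}

```text
time_s: 8.82
tcp_pos: [0.5031, 0.0753, 0.2339]
ee_rot: [[-0.937, -0.349, 0.0], [-0.349, 0.937, 0.0], [-0.0, 0.0, -1.0]]
ft_force: [0.5, -0.4, 0.6]
opening: 0.0115
grip_force: 20.0
```

Nudge down to feel the floor.

apply_moves:
  rows:
    - {"x": 0,"y": 0,"z": 1,"ax": 0,"ay": 0,"az": 0}
    - {"x": 0,"y": 0,"z": 0.5,"ax": 0,"ay": 0,"az": 0}
    - {"x": 0,"y": 0,"z": 0,"ax": 0,"ay": 0,"az": 0}
    - {"x": 0,"y": 0,"z": 0,"ax": 0,"ay": 0,"az": 0}

```text
time_s: 9.15
tcp_pos: [0.5032, 0.0754, 0.2326]
ee_rot: [[-0.937, -0.349, 0.001], [-0.349, 0.937, 0.0], [-0.001, 0.0, -1.0]]
ft_force: [-0.5, -0.1, 4.2]
opening: 0.0114
grip_force: 20.0
```

apply_moves:
  rows:
    - {"x": 0,"y": 0,"z": 0,"ax": 0,"ay": 0,"az": 0}
    - {"x": 0,"y": 0,"z": 0,"ax": 0,"ay": 0,"az": 0}
    - {"x": 0,"y": 0,"z": 0,"ax": 0,"ay": 0,"az": 0}
    - {"x": 0,"y": 0,"z": 0,"ax": 0,"ay": 0,"az": 0}
    - {"x": 0,"y": 0,"z": 0,"ax": 0,"ay": 0,"az": 0}
    - {"x": 0,"y": 0,"z": 0,"ax": 0,"ay": 0,"az": 0}
    - {"x": 0,"y": 0,"z": -10,"ax": 0,"ay": 0,"az": 0}
    - {"x": 0,"y": 0,"z": -20,"ax": 0,"ay": 0,"az": 0}
    - {"x": 0,"y": 0,"z": -30,"ax": 0,"ay": 0,"az": 0}
    - {"x": 0,"y": 0,"z": -30,"ax": 0,"ay": 0,"az": 0}
    - {"x": 0,"y": 0,"z": -20,"ax": 0,"ay": 0,"az": 0}
  gripper: 0.6

```text
time_s: 10.07
tcp_pos: [0.5033, 0.0752, 0.3458]
ee_rot: [[-0.937, -0.348, 0.003], [-0.348, 0.937, 0.001], [-0.003, -0.0, -1.0]]
ft_force: [0.3, 0.5, 0.6]
opening: 0.0519
grip_force: 0.0
```

apply_moves:
  rows:
    - {"x": 0,"y": 0,"z": 0,"ax": 0,"ay": 0,"az": 0.09}
    - {"x": 0,"y": 0,"z": 0,"ax": 0,"ay": 0,"az": 0.115}
    - {"x": 0,"y": 0,"z": 0,"ax": 0,"ay": 0,"az": 0.115}
    - {"x": 0,"y": 0,"z": 0,"ax": 0,"ay": 0,"az": 0.115}
    - {"x": 0,"y": 0,"z": 0,"ax": 0,"ay": 0,"az": 0.115}
    - {"x": 0,"y": 0,"z": 0,"ax": 0,"ay": 0,"az": 0.115}
    - {"x": 0,"y": 0,"z": 0,"ax": 0,"ay": 0,"az": 0.115}
    - {"x": 0,"y": 0,"z": 0,"ax": 0,"ay": 0,"az": 0.115}
    - {"x": 0,"y": 0,"z": 0,"ax": 0,"ay": 0,"az": 0.115}
    - {"x": 0,"y": 0,"z": 0,"ax": 0,"ay": 0,"az": 0.115}
    - {"x": 0,"y": 0,"z": 0,"ax": 0,"ay": 0,"az": 0.115}
    - {"x": 0,"y": 0,"z": 0,"ax": 0,"ay": 0,"az": 0.115}
    - {"x": 0,"y": 0,"z": 0,"ax": 0,"ay": 0,"az": 0.115}
    - {"x": 0,"y": 0,"z": 0,"ax": 0,"ay": 0,"az": 0.105}
  gripper: 0.7

```text
time_s: 11.23
tcp_pos: [0.503, 0.0753, 0.3431]
ee_rot: [[-0.339, 0.941, 0.001], [0.941, 0.339, 0.0], [0.0, 0.001, -1.0]]
ft_force: [-0.6, 0.9, -0.7]
opening: 0.061
grip_force: 0.0
```

apply_moves:
  rows:
    - {"x": -20,"y": 0,"z": 0,"ax": 0,"ay": 0,"az": 0}
    - {"x": -30,"y": 0,"z": 0,"ax": 0,"ay": 0,"az": 0}
    - {"x": -36,"y": 0,"z": 0,"ax": 0,"ay": 0,"az": 0}
    - {"x": -36,"y": 0,"z": 0,"ax": 0,"ay": 0,"az": 0}
    - {"x": -36,"y": 2,"z": 0,"ax": 0,"ay": 0,"az": 0}
    - {"x": -30,"y": 0,"z": 0,"ax": 0,"ay": 0,"az": 0}
    - {"x": -20,"y": 0,"z": 0,"ax": 0,"ay": 0,"az": 0}
    - {"x": 0,"y": 0,"z": 0,"ax": 0,"ay": 0,"az": 0}
    - {"x": 0,"y": 0,"z": 0,"ax": 0,"ay": 0,"az": 0}
    - {"x": 0,"y": 0,"z": 0,"ax": 0,"ay": 0,"az": 0}
    - {"x": 0,"y": 0,"z": 0,"ax": 0,"ay": 0,"az": 0}

```text
time_s: 12.15
tcp_pos: [0.5766, -0.1177, 0.3425]
ee_rot: [[-0.347, 0.938, 0.0], [0.938, 0.347, 0.001], [0.001, 0.0, -1.0]]
ft_force: [0.6, 0.8, 1.1]
opening: 0.061
grip_force: 0.0
```

```bash
python3 look.py w5 2>/dev/null
python3 - <<'E'
from h import *
W=np.load("Ww.npy"); o=env.get_obs(); T=(W-o["tcp_pos"])@o["ee_rot"]*1000
m=(W[...,2]>.06)&(W[...,2]<.09)&(np.abs(T[...,0])<60)&(np.abs(T[...,1])<30); print("tab",m.sum(),rect(T[m]),np.median(T[m],0),T[m].min(0),T[m].max(0),rect(W[m]))
im=cv2.imread("pics/w5.png"); I=im.astype(int); g=(I[...,2]>I[...,0]+50)&(W[...,2]>.03); print("gate",g.sum(),W[g].mean(0) if g.any() else 0, np.nanpercentile(W[g][:,2],[50,95]) if g.any() else 0)
E
```

```text
12.15 [ 0.57656546 -0.11772944  0.3424581 ] [0.55579968 0.75654118 1.08515745] [-0.27152054  0.30946835  0.48005943  1.66715099 -0.15240717  1.20213092
  0.59813685]
0 [np.float64(nan), np.float64(nan), np.float64(nan), np.float64(nan)]
gate (array([0., 0.]), array([0., 0.]), 0.0) [nan nan nan]
tab 1474 (array([-1183.4,  1562.8]), array([12192.1, 50293.8]), 89.7) [  1.50110677   1.85038567 266.8972316 ] [-26.33217125  -4.54868542 264.05203972] [ 23.96218819   7.76537007 282.17574743] (array([ 578.5, -118.2]), array([12.2, 50.3]), 20.6)
gate 133 [ 0.59891843 -0.07565345  0.25095699] [0.2509118  0.25224416]
```

View pics/w5.png

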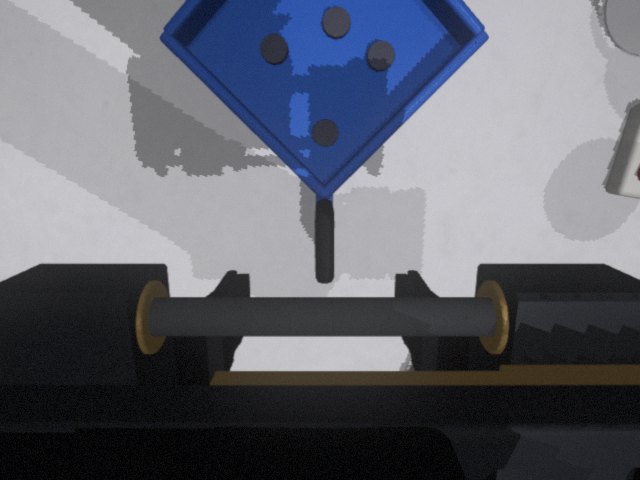

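apply_moves:
  rows:
    - {"x": 0,"y": 0.5,"z": 20,"ax": 0,"ay": 0,"az": -0.003}
    - {"x": 0,"y": 0,"z": 30,"ax": 0,"ay": 0,"az": 0}
    - {"x": 0,"y": 0,"z": 30,"ax": 0,"ay": 0,"az": 0}
    - {"x": 0,"y": 0,"z": 25,"ax": 0,"ay": 0,"az": 0}
    - {"x": 0,"y": 0,"z": 15,"ax": 0,"ay": 0,"az": 0}
    - {"x": 0,"y": 0,"z": 2,"ax": 0,"ay": 0,"az": 0}
    - {"x": 0,"y": 0,"z": 0,"ax": 0,"ay": 0,"az": 0}
    - {"x": 0,"y": 0,"z": 0,"ax": 0,"ay": 0,"az": 0}
    - {"x": 0,"y": 0,"z": 0,"ax": 0,"ay": 0,"az": 0}

```text
time_s: 13.0
tcp_pos: [0.5777, -0.119, 0.2218]
ee_rot: [[-0.348, 0.938, 0.002], [0.938, 0.348, 0.0], [-0.001, 0.002, -1.0]]
ft_force: [0.2, 0.3, 0.6]
opening: 0.0607
grip_force: 0.0
```

apply_moves:
  rows:
    - {"x": 0,"y": 0,"z": 0,"ax": 0,"ay": 0,"az": 0}
    - {"x": 0,"y": 0,"z": 0,"ax": 0,"ay": 0,"az": 0}
    - {"x": 0,"y": 0,"z": 0,"ax": 0,"ay": 0,"az": 0}
    - {"x": 0,"y": 0,"z": 0,"ax": 0,"ay": 0,"az": 0}
    - {"x": 0,"y": 0,"z": 0,"ax": 0,"ay": 0,"az": 0}
    - {"x": 0,"y": 0,"z": 0,"ax": 0,"ay": 0,"az": 0}
    - {"x": 0,"y": 0,"z": 0,"ax": 0,"ay": 0,"az": 0}
    - {"x": 0,"y": 0,"z": 0,"ax": 0,"ay": 0,"az": 0}
    - {"x": 0,"y": 0,"z": 0,"ax": 0,"ay": 0,"az": 0}
    - {"x": 0,"y": 0,"z": 0,"ax": 0,"ay": 0,"az": 0}
    - {"x": 0,"y": 0,"z": 0,"ax": 0,"ay": 0,"az": 0}
    - {"x": 0,"y": 0,"z": 0,"ax": 0,"ay": 0,"az": 0}
  gripper: 0
  newtons: 55

```text
time_s: 14.0
tcp_pos: [0.5772, -0.119, 0.2202]
ee_rot: [[-0.347, 0.938, 0.0], [0.938, 0.347, 0.0], [0.0, 0.0, -1.0]]
ft_force: [1.3, -0.7, -1.6]
opening: 0.0117
grip_force: 55.0
```

Run:
```python
from h import *
# tilt step: tool pivot about tip; grasp at tool z .164
o=env.get_obs(); print(o["tcp_pos"],o["opening"],o["grip_force"])
R0=np.eye(3); L=235.0; 
# tool frame: x = tote +x, z = down, y = ty. tip in tool coords:
h=o["tcp_pos"][2]*1000
tip=np.array([L,0,h]); 
# raising: rotate so that TCP end goes up about tip. try sign
for a in (0.04,-0.04):
    c,s=np.cos(a),np.sin(a); Ry=np.array([[c,0,s],[0,1,0],[-s,0,c]])
    print(a, tip-Ry@tip)   # new tool origin = tip - R tip
s=env.snapshot("top"); save(s,"top2"); 
for d in env.find_in("pellet_1","top"): print(d["p"],d["extent"])
```

```text
[ 0.5771892  -0.11899736  0.22018563] 0.011661859416025737 55.0013451743871
0.04 [-8.6171018   0.          9.57361855]
-0.04 [ 8.99305167  0.         -9.22136852]
0.37 [279.5, 251.7, 7.3, 8.0]
0.22 [234.3, 163.1, 32.2, 31.4]
```

apply_moves:
  rows:
    - {"x": 2.22,"y": 0,"z": -2.32,"ax": 0,"ay": -0.01,"az": 0}
    - {"x": 4.45,"y": 0,"z": -4.64,"ax": 0,"ay": -0.02,"az": 0}
    - {"x": 4.45,"y": 0,"z": -4.64,"ax": 0,"ay": -0.02,"az": 0}
    - {"x": 4.45,"y": 0,"z": -4.64,"ax": 0,"ay": -0.02,"az": 0}
    - {"x": 4.45,"y": 0,"z": -4.64,"ax": 0,"ay": -0.02,"az": 0}
    - {"x": 4.45,"y": 0,"z": -4.64,"ax": 0,"ay": -0.02,"az": 0}
    - {"x": 4.45,"y": 0,"z": -4.64,"ax": 0,"ay": -0.02,"az": 0}
    - {"x": 4.45,"y": 0,"z": -4.64,"ax": 0,"ay": -0.02,"az": 0}
    - {"x": 4.45,"y": 0,"z": -4.64,"ax": 0,"ay": -0.02,"az": 0}
    - {"x": 4.45,"y": 0,"z": -4.64,"ax": 0,"ay": -0.02,"az": 0}
    - {"x": 2.22,"y": 0,"z": -2.32,"ax": 0,"ay": -0.01,"az": 0}
    - {"x": 0,"y": 0,"z": 0,"ax": 0,"ay": 0,"az": 0}
    - {"x": 0,"y": 0,"z": 0,"ax": 0,"ay": 0,"az": 0}
    - {"x": 0,"y": 0,"z": 0,"ax": 0,"ay": 0,"az": 0}

```text
time_s: 15.27
tcp_pos: [0.56, -0.0736, 0.262]
ee_rot: [[-0.341, 0.938, 0.068], [0.919, 0.347, -0.186], [-0.198, -0.0, -0.98]]
ft_force: [-0.2, 2.2, -4.4]
opening: 0.0117
grip_force: 55.0
```

apply_moves:
  rows:
    - {"x": 2.22,"y": 0,"z": -2.32,"ax": 0,"ay": -0.01,"az": 0}
    - {"x": 4.45,"y": 0,"z": -4.64,"ax": 0,"ay": -0.02,"az": 0}
    - {"x": 4.45,"y": 0,"z": -4.64,"ax": 0,"ay": -0.02,"az": 0}
    - {"x": 4.45,"y": 0,"z": -4.64,"ax": 0,"ay": -0.02,"az": 0}
    - {"x": 4.45,"y": 0,"z": -4.64,"ax": 0,"ay": -0.02,"az": 0}
    - {"x": 4.45,"y": 0,"z": -4.64,"ax": 0,"ay": -0.02,"az": 0}
    - {"x": 4.45,"y": 0,"z": -4.64,"ax": 0,"ay": -0.02,"az": 0}
    - {"x": 4.45,"y": 0,"z": -4.64,"ax": 0,"ay": -0.02,"az": 0}
    - {"x": 4.45,"y": 0,"z": -4.64,"ax": 0,"ay": -0.02,"az": 0}
    - {"x": 4.45,"y": 0,"z": -4.64,"ax": 0,"ay": -0.02,"az": 0}
    - {"x": 4.45,"y": 0,"z": -4.64,"ax": 0,"ay": -0.02,"az": 0}
    - {"x": 4.45,"y": 0,"z": -4.64,"ax": 0,"ay": -0.02,"az": 0}
    - {"x": 4.45,"y": 0,"z": -4.64,"ax": 0,"ay": -0.02,"az": 0}
    - {"x": 4.45,"y": 0,"z": -4.64,"ax": 0,"ay": -0.02,"az": 0}
    - {"x": 4.45,"y": 0,"z": -4.64,"ax": 0,"ay": -0.02,"az": 0}
    - {"x": 2.22,"y": 0,"z": -2.32,"ax": 0,"ay": -0.01,"az": 0}
    - {"x": 0,"y": 0,"z": 0,"ax": 0,"ay": 0,"az": 0}
    - {"x": 0,"y": 0,"z": 0,"ax": 0,"ay": 0,"az": 0}
    - {"x": 0,"y": 0,"z": 0,"ax": 0,"ay": 0,"az": 0}
    - {"x": 0,"y": 0,"z": 0,"ax": 0,"ay": 0,"az": 0}

```text
time_s: 16.93
tcp_pos: [0.5304, 0.0065, 0.3053]
ee_rot: [[-0.305, 0.938, 0.166], [0.823, 0.347, -0.449], [-0.479, -0.0, -0.878]]
ft_force: [0.3, 1.2, -5.1]
opening: 0.0115
grip_force: 55.0
```

apply_moves:
  rows:
    - {"x": 0,"y": 0,"z": 0,"ax": 0,"ay": 0,"az": 0}
    - {"x": 0,"y": 0,"z": 0,"ax": 0,"ay": 0,"az": 0}
    - {"x": 0,"y": 0,"z": 0,"ax": 0,"ay": 0,"az": 0}
    - {"x": 0,"y": 0,"z": 0,"ax": 0,"ay": 0,"az": 0}
    - {"x": 0,"y": 0,"z": 0,"ax": 0,"ay": 0,"az": 0}
    - {"x": 0,"y": 0,"z": 0,"ax": 0,"ay": 0,"az": 0}
    - {"x": 0,"y": 0,"z": 0,"ax": 0,"ay": 0,"az": 0}
    - {"x": 0,"y": 0,"z": 0,"ax": 0,"ay": 0,"az": 0}
    - {"x": 0,"y": 0,"z": 0,"ax": 0,"ay": 0,"az": 0}
    - {"x": 0,"y": 0,"z": 0,"ax": 0,"ay": 0,"az": 0}
    - {"x": 0,"y": 0,"z": 0,"ax": 0,"ay": 0,"az": 0}
    - {"x": 0,"y": 0,"z": 0,"ax": 0,"ay": 0,"az": 0}

```text
time_s: 17.93
tcp_pos: [0.5304, 0.0068, 0.3055]
ee_rot: [[-0.305, 0.938, 0.167], [0.823, 0.348, -0.449], [-0.479, 0.0, -0.878]]
ft_force: [0.3, -0.3, -5.3]
opening: 0.0116
grip_force: 55.0
```

Run:
```python
from h import *
a=env.snapshot("wrist")["pixels"]; s=env.snapshot("scene")["pixels"]
c=cv2.resize(s[150:330,170:410],(400,300),interpolation=cv2.INTER_CUBIC); t=env.snapshot("top")["pixels"]; c2=cv2.resize(t[200:305,220:360],(400,300),interpolation=cv2.INTER_CUBIC)
out=np.hstack([cv2.resize(a,(400,300)),c]); out=np.vstack([out[:300],np.hstack([c2,cv2.resize(a[0:150,200:400],(400,300))])])
cv2.imwrite("pics/fin.png",out[:,:,::-1])
o=env.get_obs(); print(o["time_s"],o["tcp_pos"],o["q"])
```

```text
18.0833 [0.5304448  0.00683932 0.30552624] [-0.76119283  0.19571865  0.56260349  1.93467091  0.46429761  1.01563049
 -0.09902652]
```

View pics/fin.png

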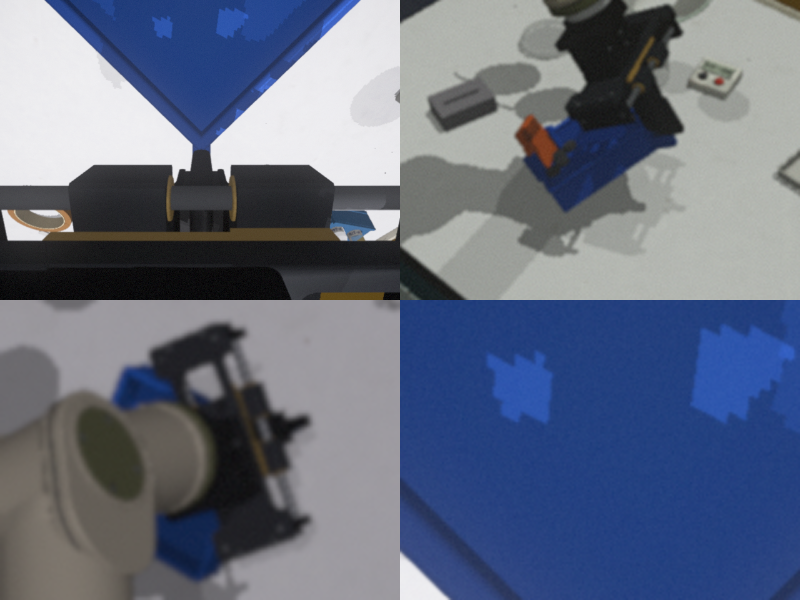

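Run:
```python
from h import *
s=env.snapshot("scene"); p=s["pixels"]; W=cloud(s)
for d in env.masks_of("pellet_1","scene")[:6]: q=W[d["mask"]]; print(round(d["p"],2),d["extent"],np.nanmedian(q,0).round(3))
c=cv2.resize(p[210:285,230:330],(800,600),interpolation=cv2.INTER_CUBIC)
c=np.clip(c.astype(float)*1.6,0,255).astype(np.uint8)
cv2.imwrite("pics/fin2.png",c[:,:,::-1])
```

```text
0.6 [267.7, 236.3, 8.9, 4.2] [0.533 0.069 0.032]
0.55 [263.4, 242.1, 6.6, 5.7] [0.506 0.055 0.035]
0.49 [259.3, 250.5, 8.6, 7.6] [0.486 0.055 0.031]
0.43 [325.5, 189.2, 7.3, 12.7] [0.741 0.075 0.026]
```

View pics/fin2.png

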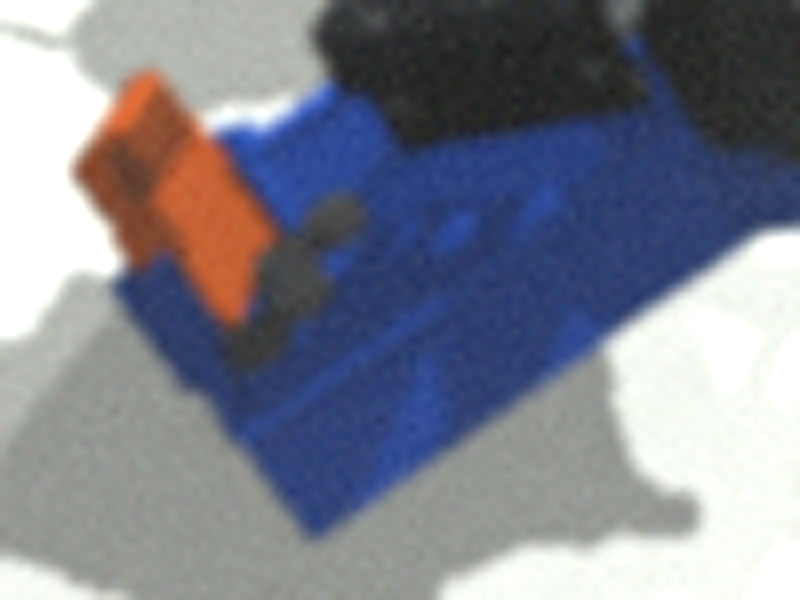

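apply_moves:
  rows:
    - {"x": 0,"y": 0,"z": 0,"ax": 0,"ay": 0,"az": 0}
    - {"x": 0,"y": 0,"z": 0,"ax": 0,"ay": 0,"az": 0}
    - {"x": 0,"y": 0,"z": 0,"ax": 0,"ay": 0,"az": 0}
    - {"x": 0,"y": 0,"z": 0,"ax": 0,"ay": 0,"az": 0}
    - {"x": 0,"y": 0,"z": 0,"ax": 0,"ay": 0,"az": 0}
    - {"x": 0,"y": 0,"z": 0,"ax": 0,"ay": 0,"az": 0}
    - {"x": 0,"y": 0,"z": 0,"ax": 0,"ay": 0,"az": 0}
    - {"x": 0,"y": 0,"z": 0,"ax": 0,"ay": 0,"az": 0}
    - {"x": 0,"y": 0,"z": 0,"ax": 0,"ay": 0,"az": 0}

```text
time_s: 18.93
tcp_pos: [0.5305, 0.0068, 0.3055]
ee_rot: [[-0.305, 0.938, 0.167], [0.823, 0.348, -0.449], [-0.479, 0.0, -0.878]]
ft_force: [0.1, 0.8, -4.6]
opening: 0.0115
grip_force: 55.0
```

Run:
```python
from h import *
s=env.snapshot("scene"); W=cloud(s); p=s["pixels"].astype(int)[210:285,230:330]; W=W[210:285,230:330]
c=cv2.resize(s["pixels"][210:285,230:330],(800,600),interpolation=cv2.INTER_CUBIC); c=np.clip(c.astype(float)*1.6,0,255).astype(np.uint8)
old=cv2.imread("pics/fin2.png")[:,:,::-1]; d=np.abs(c.astype(int)-old).max(2); d=cv2.blur(d.astype(np.float32),(24,24)); print("max diff",d.max(), d[180:380,220:380].max())
# dark grey pixels near gate -> tote frame footprint
g=(p.max(2)-p.min(2)<22)&(p.max(2)<75); n,l,st,_=cv2.connectedComponentsWithStats(g.astype(np.uint8))
o=env.get_obs(); R=o["ee_rot"]; tip=o["tcp_pos"]+R@np.array([.235,0,.2202])
for i in range(1,n):
    q=(W[l==i]-tip)@R*1000; print(st[i], q.min(0).round(0),q.max(0).round(0),np.median(q,0).round(0), "area mm2 (2-D hull)",cv2.contourArea(cv2.convexHull(q[:,:2].astype(np.float32))))
    if 20<st[i,4]<300:
        G=np.zeros((16,24),int)
        for a,b in q[:,:2]:
            iy,ix=int((b+48)//4),int((-a-20)//4)
            if 0<=iy<24 and 0<=ix<16: G[ix,iy]+=1
        print("\n".join("".join("#" if k>0 else "." for k in r) for r in G))
```

```text
max diff 23.612846 6.1840277
[ 39   0  61  21 930] [nan nan nan] [nan nan nan] [nan nan nan] area mm2 (2-D hull) 21139.517930957525
[29 20  1  1  1] [-29.  27. -33.] [-29.  27. -33.] [-29.  27. -33.] area mm2 (2-D hull) 0.0
[30 22  2  2  2] [-29.  27. -27.] [-28.  27. -24.] [-28.  27. -26.] area mm2 (2-D hull) 0.0
[32 25  2  2  2] [-31.  23. -20.] [-30.  25. -16.] [-31.  24. -18.] area mm2 (2-D hull) 0.0
[ 16  24  30  23 189] [-66. -50. -43.] [-25.  32.  -1.] [-49.  -8. -10.] area mm2 (2-D hull) 2565.424186166276
........................
....##........#.........
....#......#.#....#.....
....###....#####.#......
....###.....####...#....
...##.##....######.#....
...######.####.#####....
..###.#########.##.##...
...#########.#..###.....
...##########...###.....
........####......##....
..........#.............
........................
........................
........................
........................
[16 39  1  1  1] [13. -4. -8.] [13. -4. -8.] [13. -4. -8.] area mm2 (2-D hull) 0.0
[19 43  1  1  1] [  3. -13.  -1.] [  3. -13.  -1.] [  3. -13.  -1.] area mm2 (2-D hull) 0.0
[22 47  2  2  2] [-23. -35.  -2.] [-11. -25.   3.] [-17. -30.   1.] area mm2 (2-D hull) 0.0
[26 50  1  1  1] [-22. -30.  10.] [-22. -30.  10.] [-22. -30.  10.] area mm2 (2-D hull) 0.0
```

```bash
python3 -c "
from station import env
print(env.job_done())"
```

```text
the job is handed in; nothing more can be done
None
```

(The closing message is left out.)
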